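Lock the gate of a board test fixture with its T-key

TASK

Lock the sprung gate of the board test fixture with its T-key: lift the key out of its parking block, feel its T-head through the narrow slot of the sliding anchor under the gate's fork, press the gate down with it, give it a quarter turn and let it rise until the head seats in the groove under the slot and holds the gate level, then let go. Work gently, the fixture and the board under its pins must never be pressed hard (stay below 30 N), and leave the other things on the bench where they are.

Things in the scene. Friction and masses are not known exactly. Their poses are not given: they have to be found in the camera images.
- key: loose steel T-key standing in the parking block, 63 mm tall, about 90 g. Origin: centre of the underside of its T-head; z up the key, x along the head. T-head 22 (x) x 8 (y) x 6 mm high; round shank 7.4 mm thick up to 27 mm; round collar 40 mm across from 27 to 33 mm; grip bar above. Head and bar are parallel; a half turn makes no difference
- key_grip (a point): point in the key's black grip bar, 53 mm above the key's origin, axes as the key's. The bar is 34 (x) x 12 (y) mm and stands from 33 to 63 mm above the key's origin; pinch it across its 12 mm from above
- holder: fixed grey metal parking block 60 x 60 x 32 mm, origin at the centre of its underside. The key's collar rests on its top, head and shank hang free in a round hole 25 mm across: pull the key straight up by 30 mm or more
- fixture: board test fixture, fixed, base 230 (x) x 140 (y) mm, 68 mm high; origin at the centre of its underside on the bench, x from the fork end (nearer the robot) to the hinge, y across. A circuit board lies in its nest under the gate
- guide_centre (a point): middle of the anchor's guide at [-85, 0, 44] mm of the fixture, axes as the fixture's, level with the top of the steel anchor block (34 x 46 mm). The block slides up to 8 mm to either side along x, dragging with about 4 N; where it stands at the start is not measured and must be felt or seen. The slot in its middle is 25 mm long along y, 10 mm wide along x
- groove_height (a point): 4.5 mm below guide_centre, axes as the fixture's. The lips beside the slot are 7 mm thick, over a hollow 28 mm across, 22 mm deep, where the head turns either way. In their underside a groove 13 mm wide, 2.5 mm deep runs along x at y = 0, its ceiling at this height: here the top of the turned, centred head seats. The head is free to turn when its top is over 3 mm below this point
- fork (a point): on the gate, at the top face of its fork, above guide_centre. Two tines with a 28 mm gap centred on y = 0, from 28 mm behind this point (towards the hinge) to 31 mm before it, open to the front. The T-head passes down the gap, the key's collar then presses on the tines. 60.5 mm above the bench when the gate is level
- gate (a joint): hinge of the gate, a flat open frame 7 mm thick over the board; rad, 0 = level, as the locked key holds it; positive = fork up. The hinge line is 170 mm behind the fork. Springs lift it: free it rests near 0.044 (fork 7.5 mm up); hard stop at -0.038 (6.5 mm down). At the fork the springs push up with about 6 N at level, 0.8 N more per mm pressed
- flux_jar: bystander: loose round jar, 50 mm across, 26 mm high, origin at the centre of its underside
- side_cutters: bystander: loose cutters with red handles at the left, 129 (y) x 50 x 12 mm, origin under the middle
- loose_board: bystander: loose circuit board at the right, beyond the jar, 92 x 54 x 24 mm, origin under the middle
Things that resemble listed ones, but are neither listed nor needed, are in the scene too. What is shaped like the key but green is not meant.

How it is judged:
On the way, in this order (a step that is already met when the one before it is completed fails the run):
1. the T-head has gone down through the slot, under the lips, lying along the slot (z of key in the frame of fixture below 0.0315 m and horizontal distance between key and guide_centre below 0.012 m and angle between the x axis of key and the y axis of fixture, either way round below 0.3 rad), for 0.1 s.
2. under the lips, with the gate pressed down, the head has been turned across the slot (z of key in the frame of fixture below 0.035 m and horizontal distance between key and guide_centre below 0.012 m and angle between the x axis of key and the x axis of fixture, either way round below 0.25 rad), for 0.1 s.
At the end, for the whole second after the job is handed in: released and at rest: key upright (7 deg), within 12 mm of guide_centre, head across the slot (along the fixture's x within 14 deg) and seated in the groove (underside 32 to 35 mm above the bench), gate held level (within 0.012 rad) against its springs (all of step 2 and z of key in the frame of fixture above 0.032 m and angle between key's own z axis and vertical below 0.12 rad and value of joint gate between -0.012 and 0.012 rad and linear speed of key below 0.02 m/s); the robot touches nothing.
It fails at once if anything presses the fixture (gate, anchor or board) with more than 30 N (contact force between anything else and fixture above 30 N).
It fails at once if a bystander is moved by more than 20 mm (distance of any of flux_jar, side_cutters, loose_board from where it was at the start of the episode above 0.02 m).
It also fails if it takes over 72 s, if anything falls off the work surface, if the arm or the gripper's body presses on something with over 40 N, if the wrist force passes 120 N, or if a joint passes its speed limit or range.

ROBOT

A 7-joint arm with a two-finger parallel gripper is mounted at the origin on a cart in front of the work surface, level with it; the furniture and walls round the work are solid. World frame = base frame: x ahead of the robot, y to its left, z up, the work surface at z = 0. Lengths are in m, angles in rad, forces in N, time in s.
With the tool pointing down it reaches from about 0.4 to 0.9 m from the base axis. Payload 5.5 kg.
Tool frame: the origin (TCP) lies on the front face of the gripper's body, between the roots of the fingers; the fingertips stand 66 mm ahead of it and the grasp point (between the pads) lies 47 mm ahead of it; y points along the fingers, x is the direction in which the jaws open and shut, and the axes are right-handed (so a half turn about y gives the same grasp; the last joint's range is limited). The gripper opens to 92 mm and grips with 3 to 60 N. Pads are 19 mm wide; open, the fingers measure 130 mm over their backs; the gripper's body (75 mm by 190 mm) begins 47 mm behind the grasp point.
Start: joints at [0.263, 0.501, -0.427, 1.55, 0.221, 1.138, -0.21], TCP at [0.65, 0, 0.292] pointing down, gripper open.
Joint ranges: [-2.88, 2.88], [-0.31, 2.03], [-1.54, 1.56], [0.2, 2.42], [-1.41, 4.55], [0.19, 2.02], [-2.57, 2.57]. Speed limits (rad/s): [2.57, 2.57, 3.14, 3.14, 3.14, 3.14, 3.14].

INTERFACE

Orientations are given as a rotation vector (axis times angle).
In Python, from rig import arm, eyes, hand_in gives the robot as it stands.
- The arm moves only by the shell command python3 -m crank 'ROWS'. ROWS is JSON, a list of rows, each a list of 7 numbers: the shift along the tool's x, y, z in m, then the turn, a rotation vector about the tool's x, y, z in rad, then the finger opening in m, from 0 to 0.0918. A call has 1 to 5 rows; each row is the pose to reach, as a shift and turn from the pose measured when the call began, along the tool's axes at that moment; what a row does not reach only later rows make up. A row lasts 1/12 s, in which the tool goes at most 41.7 mm and 7.16 degrees, less where a joint would pass 70% of its speed; a pose out of reach is approached as far as the arm can. A call with a gripper value outside its range is refused whole. The fingers move at their own pace and stop on an object; the grip force is fixed at half the most. Time passes only in rows, so rows that repeat a pose let the fingers close. It gives the time, the measured TCP pose, the force and the opening at its end, in the units of the state.
- arm.get_state(): the state, without advancing time (a new reading comes with each control period).
- eyes.camera(name): name is "scene" or "side" or "wrist"; returns the picture (384x512x3 uint8, blue, green, red); there is no depth.
- eyes.camera_params(name): a dict with "mtx" (3x3 intrinsics, pixels), "view" (4x4, takes a point from world to camera coordinates). Camera axes: x right, y down, z forward; pixel columns grow to the right and rows downward; lengths in m; the calibration is good to about 2 mm. A picture is of the moment at which its call begins: read the wrist's pose just before it. camera_params takes no time and is no camera call; for the wrist camera it gives the pose at the moment of the call.
- hand_in(): hands the job in, once; it reports no verdict.
The state is a dict: "clock": time; "q": joint angles; "qd": joint speeds; "joint_torque": joint torques, N m; "eef_pos": TCP position; "tcp_rot": TCP orientation; "contact_force": force on the tool from outside, world axes, zero at the start; "torque": the same for the moment, N m; "width": finger opening in m.
Only numpy, scipy, OpenCV 4.12 (cv2) and the standard library are available. Lean on these libraries where they do the work, as an engineer would, in place of code of your own. Each camera call takes 0.05 s, during which the arm holds its last target. There are 200 camera calls.

## Working session

There is one attempt and no reset: what is moved stays moved. The work goes in short steps, Python scripts to look and compute and a shell command to move; the robot and the scene stay as the last step left them, time stands still between calls to the robot, and variables do not carry over. Pictures are saved under pics/ and viewed, about 8 in all and at most 12, crops included, and the job is handed in when it is done.

```bash
mkdir -p pics; ls; python3 - <<'E'
from rig import arm, eyes
import cv2,numpy as np
s=arm.get_state();print({k:np.round(v,4).tolist() for k,v in s.items()})
for n in("scene","side","wrist"):
    p=eyes.camera_params(n);np.savez(f"pics/{n}0.npz",**{k:np.array(p[k]) for k in("mtx","view")})
    im=eyes.camera(n);cv2.imwrite(f"pics/{n}0.png",im)
    print(n,np.round(p["mtx"],1).tolist(),np.round(p["view"],3).tolist())
a=[cv2.imread(f"pics/{n}0.png") for n in("scene","side")]
E
```

```text
pics
{'clock': 0.0, 'q': [0.2631, 0.5018, -0.4268, 1.5514, 0.2208, 1.1383, -0.2103], 'qd': [0.0009, 0.0003, 0.0018, -0.0007, -0.0023, -0.0004, -0.0001], 'joint_torque': [-0.0002, -56.6597, -5.816, -27.9114, -0.0686, 0.0308, 0.0002], 'eef_pos': [0.6494, -0.0, 0.2912], 'tcp_rot': [-1.5707, 0.0014, 0.0016], 'contact_force': [0.1422, -0.9209, -0.0165], 'torque': [0.0187, -0.0673, 0.037], 'width': 0.0916}
scene [[429.9, 0.0, 251.3], [0.0, 429.9, 190.7], [0.0, 0.0, 1.0]] [[0.779, -0.627, -0.016, -0.415], [-0.448, -0.538, -0.714, 0.283], [0.439, 0.564, -0.699, 1.149], [0.0, 0.0, 0.0, 1.0]]
side [[433.6, 0.0, 251.8], [0.0, 433.6, 189.1], [0.0, 0.0, 1.0]] [[0.53, 0.848, -0.001, -0.253], [0.75, -0.47, -0.466, -0.383], [-0.396, 0.247, -0.885, 1.763], [0.0, 0.0, 0.0, 1.0]]
wrist [[345.0, 0.0, 256.3], [0.0, 345.0, 189.6], [0.0, 0.0, 1.0]] [[1.0, 0.0, -0.002, -0.649], [0.001, -0.965, 0.261, -0.034], [-0.002, -0.261, -0.965, 0.39], [0.0, 0.0, 0.0, 1.0]]
```

View pics/scene0.png

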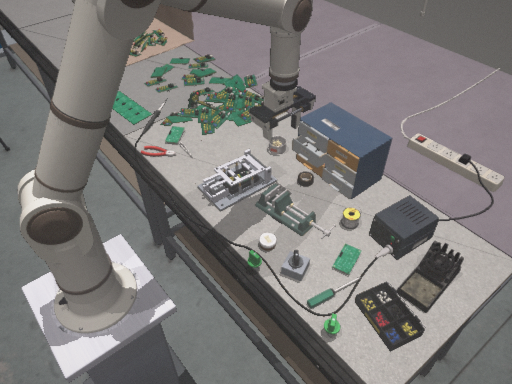

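View pics/wrist0.png

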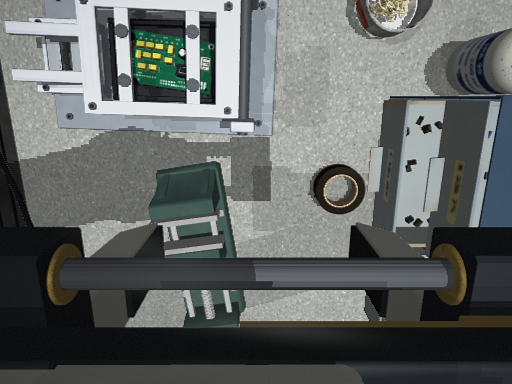

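The scene view shows the key in its grey block at about (295,262) and the jar at (268,240). The fixture is at about (235,180). In the wrist view, the fork tines are at the left, rows 27 and 75, pointing to -x.

```bash
cat > h.py <<'E'
import numpy as np,cv2
from rig import arm,eyes
from scipy.spatial.transform import Rotation as Rot
def ray(p,uv,z):
    V=np.array(p["view"]);R,t=V[:3,:3],V[:3,3];c=-R.T@t
    d=R.T@np.linalg.inv(p["mtx"])@np.array([uv[0],uv[1],1.]);return c+d*(z-c[2])/d[2]
def proj(p,X):
    V=np.array(p["view"]);x=np.array(p["mtx"])@(V[:3,:3]@np.array(X)+V[:3,3]);return x[:2]/x[2]
def snap(n,tag):
    p=eyes.camera_params(n);im=eyes.camera(n);np.savez(f"pics/{n}{tag}.npz",mtx=p["mtx"],view=p["view"]);cv2.imwrite(f"pics/{n}{tag}.png",im);return im
def st():
    s=arm.get_state();R=Rot.from_rotvec(s["tcp_rot"]);print("t",round(s["clock"],2),"tcp",np.round(s["eef_pos"],4),"F",np.round(s["contact_force"],1),"w",round(float(s["width"]),4));print(np.round(R.as_matrix(),3).tolist());return s,R.as_matrix()
E
python3 - <<'E'
from h import *
s=np.load("pics/scene0.npz");w=np.load("pics/wrist0.npz")
print("key",ray(s,(295,257),.06),"block",ray(s,(295,265),.032))
for uv in [(8,27),(15,75),(82,30),(82,77),(58,127),(270,133)]: print(uv,ray(w,uv,.068))
p=w;V=p["view"];print("cam",-V[:3,:3].T@V[:3,3])
a=cv2.imread("pics/scene0.png")[170:300,180:350];b=cv2.imread("pics/side0.png")
cv2.imwrite("pics/c1.png",np.hstack([cv2.resize(b,None,fx=1.1,fy=1.1)]))
E
```

```text
key [ 0.46539716 -0.27242035  0.06      ] block [ 0.46249724 -0.27777398  0.032     ]
(8, 27) [0.43991945 0.1251472  0.068     ]
(15, 75) [0.43879589 0.08673848 0.068     ]
(82, 30) [0.50196802 0.12280033 0.068     ]
(82, 77) [0.49698616 0.08507442 0.068     ]
(58, 127) [0.46956926 0.04202383 0.068     ]
(270, 133) [0.66138298 0.03668055 0.068     ]
cam [0.64958145 0.06885015 0.38368282]
```

View pics/c1.png

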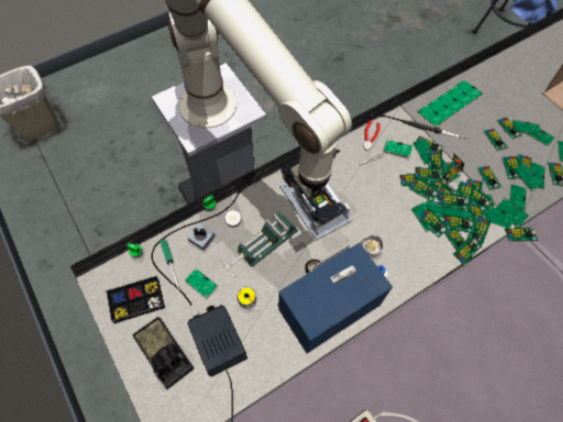

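```bash
python3 -m crank '[[-0.02,0,-0.034,0,0,0,0.0918],[-0.04,0,-0.068,0,0,0,0.0918],[-0.06,0,-0.1,0,0,0,0.0918],[-0.08,0,-0.135,0,0,0,0.0918],[-0.10,0,-0.165,0,0,0,0.0918]]'; python3 -m crank '[[-0.02,0,-0.034,0,0,0,0.0918],[-0.04,0,-0.068,0,0,0,0.0918],[-0.06,0,-0.1,0,0,0,0.0918],[-0.085,0,-0.133,0,0,0,0.0918],[-0.085,0,-0.133,0,0,0,0.0918]]'
python3 - <<'E'
from h import *
st();snap("wrist",1)
E
```

```text
clock: 0.57
eef_pos: [0.5481, -0.1673, 0.2912]
tcp_rot: [-1.571, 0.002, 0.001]
contact_force: [0.9, -0.9, 0.4]
width: 0.0916
clock: 0.98
eef_pos: [0.4563, -0.3092, 0.2908]
tcp_rot: [-1.575, 0.016, -0.005]
contact_force: [-1.0, -1.6, -0.6]
width: 0.0918
t 0.98 tcp [ 0.4563 -0.3092  0.2908] F [-1.  -1.6 -0.6] w 0.0918
[[1.0, -0.007, 0.013], [-0.013, -0.004, 1.0], [-0.007, -1.0, -0.005]]
```

View pics/wrist1.png

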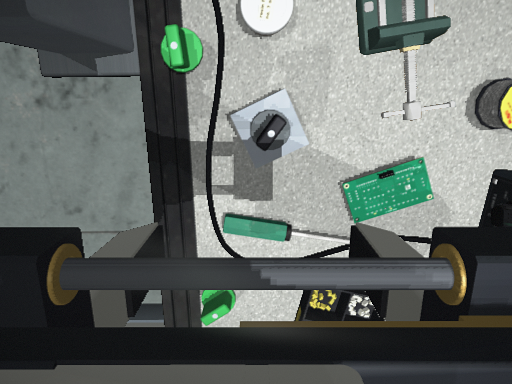

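The key stands at about (271,131), with its bar running from lower left to upper right. I'll measure it with a mask.

```bash
python3 - <<'E'
from h import *
im=cv2.imread("pics/wrist1.png");p=np.load("pics/wrist1.npz")
x0,y0=225,85;c=im[y0:165,x0:315];g=c.max(2)
m=((g<50)*255).astype(np.uint8)
n,l,st_,ce=cv2.connectedComponentsWithStats(m)
for i in range(1,n):
    if st_[i,4]>60: 
        cn=max(cv2.findContours((l==i).astype(np.uint8),0,1)[0],key=cv2.contourArea);print(st_[i],ce[i]+[x0,y0],cv2.minAreaRect(cn))
cv2.imwrite("pics/c2.png",np.hstack([cv2.resize(c,None,fx=4,fy=4),cv2.cvtColor(cv2.resize(m,None,fx=4,fy=4),8)]))
E
```

```text
[ 31  29  29  37 255] [266.87843137 134.21568627] ((45.000003814697266, 47.000003814697266), (15.600000381469727, 36.79999923706055), 36.869895935058594)
```

View pics/c2.png

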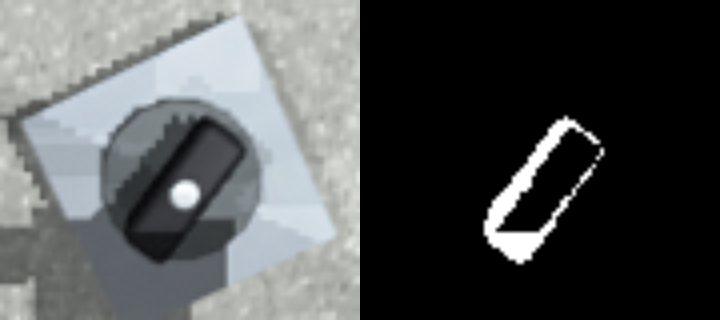

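```bash
python3 - <<'E'
from h import *
p=np.load("pics/wrist1.npz")
P=[ray(p,(225+a/4-.4,85+b/4-.4),.068) for a,b in[(212,118),(245,152),(160,262),(128,225),(184,194)]]
print(np.round(P,4)); c=np.mean(P[:4],0);d=P[0]+P[1]-P[2]-P[3]
print("centre",c,"len",np.linalg.norm(d)/2,"w",np.linalg.norm(P[0]-P[1]),"ang",np.degrees(np.arctan2(d[1],d[0])))
E
```

```text
[[ 0.4744 -0.2569  0.068 ]
 [ 0.4818 -0.2645  0.068 ]
 [ 0.4626 -0.2891  0.068 ]
 [ 0.4553 -0.2805  0.068 ]
 [ 0.4681 -0.2737  0.068 ]]
centre [ 0.46851909 -0.27273634  0.068     ] len 0.030788971552511764 w 0.010604038568296718 ang 51.5143985808613
```

```bash
cat >> h.py <<'E'
def go(pos,yawdeg):
    s,R=st();a=np.radians(yawdeg)
    x=np.array([np.cos(a),np.sin(a),0]);y=np.array([0,0,-1.]);T=np.c_[x,y,np.cross(x,y)]
    print("shift",np.round(R.T@(np.array(pos)-s["eef_pos"]),4),"turn",np.round(Rot.from_matrix(R.T@T).as_rotvec(),4))
E
python3 -m crank '[[0.003,0.03,0.01,0,0.12,0,0.06],[0.006,0.05,0.02,0,0.24,0,0.06],[0.012,0.08,0.036,0,0.36,0,0.06],[0.012,0.09,0.036,0,0.48,0,0.06],[0.012,0.09,0.036,0,0.6,0,0.06]]'
python3 -c "
from h import *
go((.4685,-.2727,.18),-38.5);snap('wrist',2)"
```

```text
clock: 1.45
eef_pos: [0.47, -0.2663, 0.1973]
tcp_rot: [-1.518, 0.488, -0.472]
contact_force: [-0.7, 0.1, -0.8]
width: 0.0635
t 1.45 tcp [ 0.47   -0.2663  0.1973] F [-0.7  0.1 -0.8] w 0.0635
[[0.818, -0.01, 0.575], [-0.575, 0.002, 0.818], [-0.009, -1.0, -0.004]]
shift [ 0.0026  0.0173 -0.006 ] turn [ 0.0042  0.059  -0.0091]
```

View pics/wrist2.png

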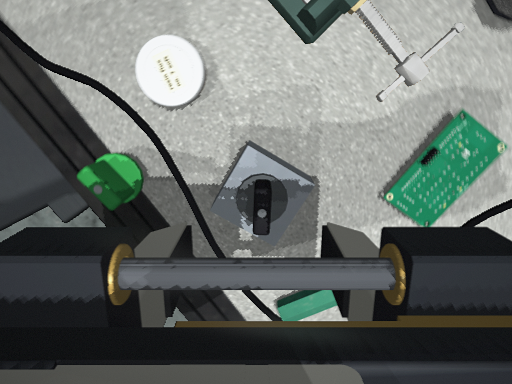

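The bar is now nearly vertical in the image, with its top face spanning about (263,181) to (261,234) and centred near (262,207).

```bash
python3 - <<'E'
from h import *
im=cv2.imread("pics/wrist2.png");p=np.load("pics/wrist2.npz")
c=im[170:245,240:290].max(2);m=((c<60)*255).astype(np.uint8)
cn=max(cv2.findContours(m,0,1)[0],key=cv2.contourArea);r=cv2.minAreaRect(cn);print(r)
b=cv2.boxPoints(r)+[240,170];P=np.array([ray(p,q,.068) for q in b]);print(np.round(P,4),P.mean(0))
e=[P[1]-P[0],P[2]-P[1]];d=max(e,key=np.linalg.norm);print(np.linalg.norm(e[0]),np.linalg.norm(e[1]),np.degrees(np.arctan2(d[1],d[0])))
go((*P.mean(0)[:2],.105),np.degrees(np.arctan2(d[1],d[0]))%180-90)
E
```

```text
((23.5, 36.5), (55.0, 47.0), 90.0)
[[ 0.4697 -0.2469  0.068 ]
 [ 0.4952 -0.2646  0.068 ]
 [ 0.4735 -0.2971  0.068 ]
 [ 0.4469 -0.2785  0.068 ]] [ 0.47131076 -0.27177572  0.068     ]
0.031017703085287215 0.03901336039802858 -123.77154331654545
t 1.5 tcp [ 0.4707 -0.2673  0.1988] F [ 0.5 -1.1 -0.3] w 0.0618
[[0.813, -0.008, 0.582], [-0.582, 0.001, 0.813], [-0.007, -1.0, -0.004]]
shift [ 0.0038  0.0938 -0.0029] turn [ 0.0039 -0.0313 -0.0068]
```

```bash
python3 - <<'E'
from h import *
p=np.load("pics/wrist2.npz")
a,b=ray(p,(263,181),.068),ray(p,(261.5,234),.068);d=a-b;print(a,b,(a+b)/2,np.linalg.norm(d),np.degrees(np.arctan2(d[1],d[0])))
go((.469,-.2725,.105),-38)
E
```

```text
[ 0.48141192 -0.2566845   0.068     ] [ 0.45904835 -0.28701663  0.068     ] [ 0.47023013 -0.27185056  0.068     ] 0.037685106235331736 53.599030400349
t 1.5 tcp [ 0.4707 -0.2673  0.1988] F [ 0.5 -1.1 -0.3] w 0.0618
[[0.813, -0.008, 0.582], [-0.582, 0.001, 0.813], [-0.007, -1.0, -0.004]]
shift [ 0.0023  0.0938 -0.0048] turn [ 0.0041  0.0425 -0.0067]
```

```bash
python3 -m crank '[[0.002,0.03,-0.004,0.004,0.035,-0.007,0.05],[0.002,0.06,-0.004,0.004,0.035,-0.007,0.05],[0.002,0.08,-0.004,0.004,0.035,-0.007,0.05],[0.002,0.089,-0.004,0.004,0.035,-0.007,0.05],[0.002,0.089,-0.004,0.004,0.035,-0.007,0.05]]'; python3 -m crank '[[0,0,0,0,0,0,0.03],[0,0,0,0,0,0,0.015],[0,0,0,0,0,0,0.005],[0,0,0,0,0,0,0.0],[0,0,0,0,0,0,0]]';python3 -m crank '[[0,0,0,0,0,0,0],[0,0,0,0,0,0,0],[0,0,0,0,0,0,0]]'
```

```text
clock: 1.92
eef_pos: [0.4685, -0.2704, 0.1079]
tcp_rot: [-1.509, 0.514, -0.508]
contact_force: [0.0, 0.4, 1.3]
width: 0.0501
clock: 2.33
eef_pos: [0.4691, -0.2708, 0.109]
tcp_rot: [-1.509, 0.512, -0.51]
contact_force: [0.1, -0.0, -0.7]
width: 0.0213
clock: 2.58
eef_pos: [0.4694, -0.2711, 0.1097]
tcp_rot: [-1.509, 0.512, -0.511]
contact_force: [-1.4, 1.4, 6.2]
width: 0.0117
```

Gripped at 11.7 mm. Next I'll lift it straight up and head for the fork, turning on the way.

```bash
python3 -m crank '[[0,-0.015,0,0,0,0,0],[0,-0.035,0,0,0,0,0],[0,-0.07,0,0,0,0,0],[0,-0.11,0,0,0,0,0],[0,-0.13,0,0,0,0,0]]'
python3 - <<'E'
from h import *
go((.53,-.02,.24),-2)
w=np.load("pics/wrist0.npz")
print([np.round(proj(w,q),0).tolist() for q in[(.468,.105,.068),(.5,.105,.068)]])
E
```

```text
clock: 3.0
eef_pos: [0.4707, -0.2716, 0.2435]
tcp_rot: [-1.51, 0.508, -0.514]
contact_force: [0.9, -0.3, -1.4]
width: 0.012
t 3.0 tcp [ 0.4707 -0.2716  0.2435] F [ 0.9 -0.3 -1.4] w 0.012
[[0.794, 0.003, 0.608], [-0.608, -0.002, 0.794], [0.004, -1.0, 0.001]]
shift [-0.1059  0.0033  0.2359] turn [ 4.000e-04 -6.182e-01  3.800e-03]
[[45.0, 53.0], [82.0, 53.0]]
```

```bash
python3 -m crank '[[-0.02,0,0.027,0,-0.1,0,0],[-0.04,0,0.054,0,-0.2,0,0],[-0.063,0,0.085,0,-0.3,0,0],[-0.085,0,0.115,0,-0.4,0,0],[-0.105,0,0.145,0,-0.5,0,0]]'
python3 -c "
from h import *
go((.475,.03,.24),-2)"
```

```text
clock: 3.42
eef_pos: [0.4746, -0.0909, 0.2432]
tcp_rot: [-1.569, 0.114, -0.119]
contact_force: [1.1, -0.1, -1.6]
width: 0.0116
t 3.42 tcp [ 0.4746 -0.0909  0.2432] F [ 1.1 -0.1 -1.6] w 0.0116
[[0.989, 0.003, 0.148], [-0.148, -0.002, 0.989], [0.003, -1.0, -0.001]]
shift [-0.0175  0.003   0.1197] turn [ 0.0015 -0.1135  0.0032]
```

```bash
python3 -m crank '[[-0.005,0.001,0.035,0,-0.04,0.001,0],[-0.01,0.002,0.07,0,-0.08,0.002,0],[-0.0175,0.003,0.105,0.001,-0.113,0.003,0],[-0.0175,0.003,0.12,0.001,-0.113,0.003,0],[-0.0175,0.003,0.12,0.001,-0.113,0.003,0]]'
python3 -c "
from h import *
st();im=snap('wrist',3);cv2.imwrite('pics/c3.png',cv2.resize(im,(768,576),interpolation=cv2.INTER_CUBIC))"
```

```text
clock: 3.83
eef_pos: [0.4747, 0.0353, 0.2401]
tcp_rot: [-1.569, 0.022, -0.022]
contact_force: [0.5, 0.3, -1.4]
width: 0.0118
t 3.83 tcp [0.4747 0.0353 0.2401] F [ 0.5  0.3 -1.4] w 0.0118
[[1.0, 0.001, 0.028], [-0.028, 0.002, 1.0], [0.0, -1.0, 0.002]]
```

View pics/c3.png

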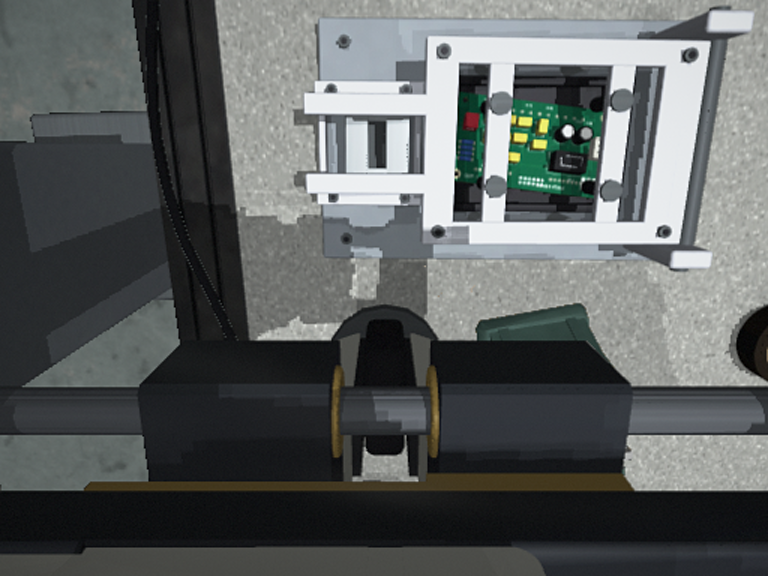

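The slot is the dark stripe at about (377,143) of the 1.5x picture, between the two tines. I'll zoom in on it.

```bash
python3 - <<'E'
from h import *
im=cv2.imread("pics/wrist3.png")[50:140,198:298]
cv2.imwrite("pics/c4.png",cv2.resize(im,None,fx=6,fy=6,interpolation=cv2.INTER_CUBIC))
E
```

```text
(no output)
```

View pics/c4.png

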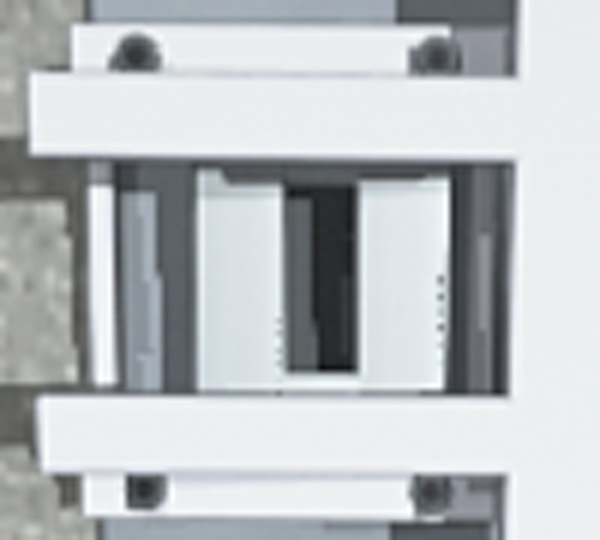

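```bash
python3 - <<'E'
from h import *
p=np.load("pics/wrist3.npz")
f=lambda x,y:(198+x/6-.42,50+y/6-.42)
def pr(n,*a):
    P=[ray(p,f(x,y),z) for x,y,z in a];d=P[-1]-P[0];print(n,np.round(P,4).tolist(),"mid",np.round(np.mean(P,0),4),"ang",np.degrees(np.arctan2(d[1],d[0])).round(2),"L",np.linalg.norm(d).round(4))
pr("slotc",(321.5,278,.044))
pr("slot y",(321,373,.044),(322,183,.044))
pr("slot x",(285,278,.044),(358,278,.044))
pr("block x",(197,290,.044),(448,290,.044))
pr("block right edge",(445,390,.044),(449,178,.044))
pr("tineU inner",(31,157,.0693),(515,159,.0667))
pr("tineL inner",(37,397,.0693),(515,397,.0667))
pr("tips",(37,397,.0693),(31,157,.0693))
g=lambda x,y:(x/1.5-.17,y/1.5-.17)
for n,a,b in(("gate top",(428,37),(712,39)),("gate bot",(425,243),(697,243))):
    P=[ray(p,g(*a),.0667),ray(p,g(*b),.0608)];d=P[1]-P[0];print(n,np.round(P,4).tolist(),np.degrees(np.arctan2(d[1],d[0])))
go((.47,.08,.24),-2)
E
```

```text
slotc [[0.4726, 0.1048, 0.044]] mid [0.4726 0.1048 0.044 ] ang 0.0 L 0.0
slot y [[0.4721, 0.0924, 0.044], [0.473, 0.117, 0.044]] mid [0.4726 0.1047 0.044 ] ang 87.86 L 0.0247
slot x [[0.4677, 0.105, 0.044], [0.4775, 0.1047, 0.044]] mid [0.4726 0.1048 0.044 ] ang -1.61 L 0.0098
block x [[0.4557, 0.1038, 0.044], [0.4896, 0.1028, 0.044]] mid [0.4727 0.1033 0.044 ] ang -1.61 L 0.0338
block right edge [[0.4889, 0.0896, 0.044], [0.4899, 0.1172, 0.044]] mid [0.4894 0.1034 0.044 ] ang 87.95 L 0.0276
tineU inner [[0.4382, 0.1199, 0.0693], [0.497, 0.1181, 0.0667]] mid [0.4676 0.119  0.068 ] ang -1.69 L 0.0588
tineL inner [[0.437, 0.0915, 0.0693], [0.4968, 0.0897, 0.0667]] mid [0.4669 0.0906 0.068 ] ang -1.74 L 0.0598
tips [[0.437, 0.0915, 0.0693], [0.4382, 0.1199, 0.0693]] mid [0.4376 0.1057 0.0693] ang 87.59 L 0.0284
gate top [[0.4985, 0.1528, 0.0667], [0.6359, 0.1492, 0.0608]] -1.5182020090704822
gate bot [[0.4963, 0.0544, 0.0667], [0.6415, 0.0492, 0.0608]] -2.0400095310945554
t 3.88 tcp [0.4748 0.0325 0.24  ] F [-0.2 -0.8 -1.7] w 0.0123
[[1.0, 0.0, 0.031], [-0.031, 0.0, 1.0], [0.0, -1.0, 0.0]]
shift [-0.0063 -0.      0.0473] turn [-0.0001  0.0041  0.0001]
```

```bash
python3 - <<'E'
from h import *
p=np.load("pics/wrist3.npz")
im=cv2.imread("pics/wrist3.png")[195:310,205:305]
cv2.imwrite("pics/c5.png",cv2.resize(im,None,fx=5,fy=5,interpolation=cv2.INTER_CUBIC))
E
```

```text
(no output)
```

View pics/c5.png

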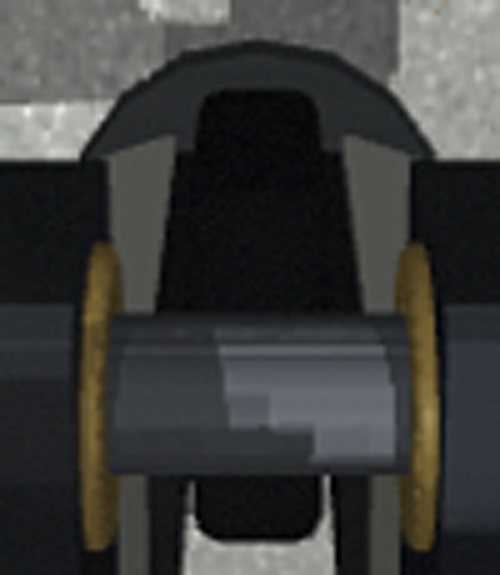

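```bash
python3 - <<'E'
from h import *
p=np.load("pics/wrist3.npz");V=p["view"];c=-V[:3,:3].T@V[:3,3];print("cam",c,"implied tcp",c[:2]-[.069*.03,.069])
f=lambda x,y:(205+x/5-.4,195+y/5-.4)
for n,x,y,z,o in(("collar far",258,40,.1683,.02),("bar far base",258,92,.1683,.017),("bar near top",258,540,.1983,-.017),("bar far top",258,153,.1983,.017)):
    P=ray(p,f(x,y),z);print(n,P,"axis y",P[1]-o)
for x in(83,433): print(ray(p,f(x,155),.1683))
E
```

```text
cam [0.47661305 0.10400754 0.33263026] implied tcp [0.47454305 0.03500754]
collar far [0.47518127 0.05313684 0.1683    ] axis y 0.033136837675796046
bar far base [0.4750275 0.0476732 0.1683   ] axis y 0.030673201116275077
bar near top [0.47414141 0.01619067 0.1983    ] axis y 0.03319066900537193
bar far top [0.47516682 0.05262343 0.1983    ] axis y 0.035623431535845344
[0.45708392 0.04143186 0.1683    ]
[0.49259249 0.04043151 0.1683    ]
```

```bash
python3 -m crank '[[-0.002,0.0,0.035,0,0,0,0],[-0.0044,0,0.074,0,0.003,0,0],[-0.0044,0.03,0.074,0,0.003,0,0],[-0.0044,0.06,0.074,0,0.003,0,0],[-0.0044,0.06,0.074,0,0.003,0,0]]'
python3 -m crank '[[0,0,0,0,0,0,0],[0,0,0,0,0,0,0]]'
python3 -c "
from h import *
go((.4727,.1066,.18),-1.9);im=snap('wrist',4);cv2.imwrite('pics/c6.png',cv2.resize(im,(768,576),interpolation=cv2.INTER_CUBIC))"
```

```text
clock: 4.3
eef_pos: [0.4695, 0.1045, 0.1754]
tcp_rot: [-1.573, 0.034, -0.02]
contact_force: [-1.0, -1.2, -1.0]
width: 0.0122
clock: 4.47
eef_pos: [0.4692, 0.1029, 0.1754]
tcp_rot: [-1.574, 0.037, -0.021]
contact_force: [-0.5, 0.0, -0.2]
width: 0.0114
t 4.47 tcp [0.4692 0.1029 0.1754] F [-0.5  0.  -0.2] w 0.0114
[[0.999, -0.011, 0.037], [-0.037, -0.003, 0.999], [-0.01, -1.0, -0.004]]
shift [ 0.0033 -0.0046  0.0038] turn [ 0.0036 -0.0037 -0.0105]
```

View pics/c6.png

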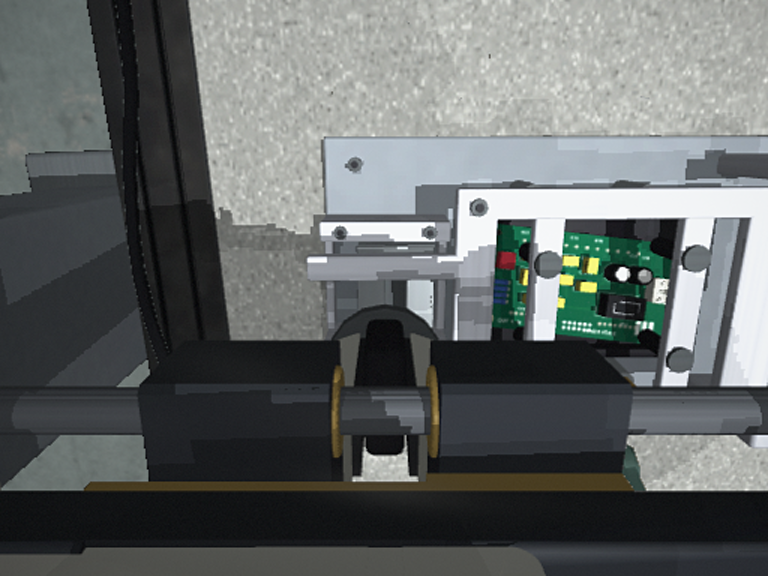

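The view shows the key over the fork, with the tine at row 262 (1.5x) beside it. The slot is hidden behind the collar. I'll correct the tilt and offset before descending.

```bash
python3 -m crank '[[0.0033,-0.004,0.0038,0.0036,-0.004,-0.0105,0],[0.0033,-0.004,0.0038,0.0036,-0.004,-0.0105,0],[0.0033,-0.004,0.0038,0.0036,-0.004,-0.0105,0],[0.0033,-0.004,0.0038,0.0036,-0.004,-0.0105,0],[0.0033,-0.004,0.0038,0.0036,-0.004,-0.0105,0]]'
python3 -c "
from h import *
go((.4727,.1066,.165),-1.9)"
```

```text
clock: 4.93
eef_pos: [0.4736, 0.1069, 0.1806]
tcp_rot: [-1.57, 0.023, -0.028]
contact_force: [0.2, -0.3, -0.4]
width: 0.012
t 4.93 tcp [0.4736 0.1069 0.1806] F [ 0.2 -0.3 -0.4] w 0.012
[[0.999, 0.003, 0.033], [-0.033, 0.0, 0.999], [0.003, -1.0, 0.001]]
shift [-0.0009  0.0156 -0.0003] turn [-0.0005  0.0003  0.003 ]
```

```bash
python3 -m crank '[[-0.0009,0.008,-0.0003,0,0,0.003,0],[-0.0009,0.0156,-0.0003,0,0,0.003,0],[-0.0009,0.02,-0.0003,0,0,0.003,0],[-0.0009,0.022,-0.0003,0,0,0.003,0],[-0.0009,0.022,-0.0003,0,0,0.003,0]]'
python3 -c "
from h import *
go((.4727,.1066,.15),-1.9)"
```

```text
clock: 5.35
eef_pos: [0.472, 0.1066, 0.1575]
tcp_rot: [-1.57, 0.027, -0.024]
contact_force: [-0.6, -0.2, -0.8]
width: 0.0119
t 5.35 tcp [0.472  0.1066 0.1575] F [-0.6 -0.2 -0.8] w 0.0119
[[0.999, -0.002, 0.033], [-0.033, 0.0, 0.999], [-0.002, -1.0, 0.0]]
shift [0.0007 0.0075 0.    ] turn [-0.0003  0.0006 -0.0022]
```

```bash
python3 -m crank '[[0.0007,0.003,0,0,0,-0.002,0],[0.0007,0.006,0,0,0,-0.002,0],[0.0007,0.008,0,0,0,-0.002,0],[0.0007,0.008,0,0,0,-0.002,0]]'
python3 -c "
from h import *
go((.4727,.1066,.147),-1.9)"
```

```text
clock: 5.68
eef_pos: [0.4725, 0.1065, 0.149]
tcp_rot: [-1.57, 0.026, -0.025]
contact_force: [0.1, -0.2, -2.0]
width: 0.012
t 5.68 tcp [0.4725 0.1065 0.149 ] F [ 0.1 -0.2 -2. ] w 0.012
[[0.999, -0.001, 0.033], [-0.033, 0.0, 0.999], [-0.001, -1.0, 0.0]]
shift [0.0002 0.002  0.0001] turn [-0.0002  0.0006 -0.0009]
```

```bash
python3 -m crank '[[0.0002,0.001,0,0,0,-0.001,0],[0.0002,0.002,0,0,0,-0.001,0],[0.0002,0.003,0,0,0,-0.001,0]]'
python3 -m crank '[[0.0,0.001,0,0,0,0,0],[0.0,0.001,0,0,0,0,0]]'
python3 -c "
from h import *
go((.4727,.1066,.143),-1.9)"
```

```text
clock: 5.93
eef_pos: [0.4729, 0.1069, 0.1462]
tcp_rot: [-1.57, 0.025, -0.026]
contact_force: [-0.3, 1.2, 1.3]
width: 0.0117
clock: 6.1
eef_pos: [0.473, 0.1069, 0.1452]
tcp_rot: [-1.57, 0.025, -0.026]
contact_force: [-0.1, 1.2, -0.5]
width: 0.0122
t 6.1 tcp [0.473  0.1069 0.1452] F [-0.1  1.2 -0.5] w 0.0122
[[0.999, 0.001, 0.032], [-0.032, 0.001, 0.999], [0.001, -1.0, 0.001]]
shift [-0.0003  0.0022 -0.0003] turn [-0.0008  0.0009  0.001 ]
```

There is no resistance below the slot top, so the head is entering. I'll press on gently.

```bash
python3 -m crank '[[-0.0002,0.0015,-0.0002,0,0,0.001,0],[-0.0002,0.003,-0.0002,0,0,0.001,0],[-0.0002,0.004,-0.0002,0,0,0.001,0],[-0.0002,0.004,-0.0002,0,0,0.001,0]]'
python3 -c "
from h import *
go((.4727,.1066,.1337),-1.9)"
```

```text
clock: 6.43
eef_pos: [0.4729, 0.1069, 0.1412]
tcp_rot: [-1.57, 0.025, -0.025]
contact_force: [-0.3, 1.4, 2.9]
width: 0.0116
t 6.43 tcp [0.4729 0.1069 0.1412] F [-0.3  1.4  2.9] w 0.0116
[[0.999, 0.0, 0.032], [-0.032, 0.001, 0.999], [0.0, -1.0, 0.001]]
shift [-0.0002  0.0075 -0.0003] turn [-0.001   0.001   0.0002]
```

```bash
python3 -m crank '[[-0.0002,0.0015,-0.0003,0,0,0,0],[-0.0002,0.003,-0.0003,0,0,0,0],[-0.0002,0.004,-0.0003,0,0,0,0],[-0.0002,0.004,-0.0003,0,0,0,0]]'
python3 -m crank '[[0,0.0015,-0.0003,0,0,0,0],[0,0.003,-0.0003,0,0,0,0],[0,0.0035,-0.0003,0,0,0,0],[0,0.0035,-0.0003,0,0,0,0]]'
python3 -c "
from h import *
go((.4727,.1066,.1337),-1.9)"
```

```text
clock: 6.77
eef_pos: [0.4727, 0.1069, 0.1373]
tcp_rot: [-1.57, 0.025, -0.026]
contact_force: [-2.0, 0.8, 6.7]
width: 0.0119
clock: 7.1
eef_pos: [0.4727, 0.1069, 0.1342]
tcp_rot: [-1.57, 0.024, -0.025]
contact_force: [-3.4, 1.9, 10.2]
width: 0.0117
t 7.1 tcp [0.4727 0.1069 0.1342] F [-3.4  1.9 10.2] w 0.0117
[[1.0, 0.001, 0.032], [-0.032, 0.001, 1.0], [0.001, -1.0, 0.001]]
shift [-0.      0.0005 -0.0003] turn [-0.0011  0.0016  0.0007]
```

```bash
python3 -m crank '[[0,0.001,-0.0003,-0.001,0,0,0],[0,0.001,-0.0003,-0.001,0,0,0]]'
python3 -c "
from h import *
go((.4727,.1066,.1337),-1.9);print(np.round(arm.get_state()['q'],2),arm.get_state()['torque'])"
```

```text
clock: 7.27
eef_pos: [0.4727, 0.107, 0.1336]
tcp_rot: [-1.571, 0.024, -0.025]
contact_force: [-2.8, 1.7, 9.2]
width: 0.0115
t 7.27 tcp [0.4727 0.107  0.1336] F [-2.8  1.7  9.2] w 0.0115
[[1.0, 0.001, 0.031], [-0.031, -0.0, 1.0], [0.001, -1.0, 0.0]]
shift [ 0.     -0.0001 -0.0004] turn [-0.      0.0019  0.001 ]
[ 0.11  0.45 -0.46  2.08  0.32  0.68 -0.59] [ 0.21440788  0.63398223 -0.02437683]
```

```bash
python3 -m crank '[[0.0001,0.0004,-0.0003,0,0.06,0.001,0],[0.0002,0.0004,-0.0003,0,0.12,0.001,0]]'
python3 -c "
from h import *
st();print(np.round(arm.get_state()['q'],2),arm.get_state()['torque'])"
```

```text
clock: 7.43
eef_pos: [0.4736, 0.107, 0.1339]
tcp_rot: [-1.567, 0.119, -0.122]
contact_force: [-1.3, 1.0, 9.4]
width: 0.0117
t 7.43 tcp [0.4736 0.107  0.1339] F [-1.3  1.   9.4] w 0.0117
[[0.988, 0.002, 0.153], [-0.153, 0.0, 0.988], [0.002, -1.0, 0.001]]
[ 0.08  0.45 -0.43  2.08  0.3   0.67 -0.7 ] [0.11240165 0.23619467 0.062789  ]
```

```bash
python3 -m crank '[[-0.0004,0.0006,0,0,-0.12,0,0],[-0.0006,0.0006,0,0,-0.24,0,0],[-0.0008,0.0006,-0.0001,0,-0.36,0,0],[-0.001,0.0006,-0.0002,0,-0.48,0,0],[-0.0012,0.0006,-0.0003,0,-0.6,0,0]]'
python3 -c "
from h import *
go((.4727,.1066,.1337),88.1);print(np.round(arm.get_state()['q'],2),arm.get_state()['torque'])"
```

```text
clock: 7.85
eef_pos: [0.4728, 0.1061, 0.1339]
tcp_rot: [-1.543, -0.356, 0.353]
contact_force: [-2.4, -1.7, 10.1]
width: 0.0117
t 7.85 tcp [0.4728 0.1061 0.1339] F [-2.4 -1.7 10.1] w 0.0117
[[0.9, 0.002, -0.437], [0.437, -0.001, 0.9], [0.002, -1.0, -0.002]]
shift [0.0001 0.0002 0.0005] turn [ 2.8000e-03 -1.0858e+00  5.0000e-04]
[ 0.2   0.48 -0.57  2.07  0.4   0.7  -0.18] [-0.37928932  0.4217885  -0.05301318]
```

```bash
python3 -m crank '[[-0.0006,0.0006,0.0003,0.001,-0.12,0,0],[-0.0009,0.0006,0.0003,0.002,-0.24,0,0],[-0.0011,0.0006,0.0003,0.002,-0.36,0,0],[-0.0013,0.0006,0.0002,0.002,-0.48,0,0],[-0.0015,0.0006,0.0001,0.002,-0.6,0,0]]'
python3 -c "
from h import *
go((.4712,.1047,.1337),88.1);print(np.round(arm.get_state()['q'],2),arm.get_state()['torque'])"
```

```text
clock: 8.27
eef_pos: [0.4719, 0.1047, 0.1339]
tcp_rot: [-1.411, -0.824, 0.822]
contact_force: [-1.3, -2.1, 8.6]
width: 0.0122
t 8.27 tcp [0.4719 0.1047 0.1339] F [-1.3 -2.1  8.6] w 0.0122
[[0.491, 0.002, -0.871], [0.871, -0.001, 0.491], [-0.0, -1.0, -0.002]]
shift [-0.0003  0.0002  0.0006] turn [ 0.0022 -0.4806 -0.0007]
[ 0.32  0.52 -0.72  2.07  0.51  0.73  0.33] [-0.40396649  0.36619403 -0.13528972]
```

```bash
python3 -m crank '[[-0.0002,0.0006,0.0004,0.002,-0.12,0,0],[-0.0002,0.0006,0.0006,0.002,-0.24,0,0],[-0.0002,0.0006,0.0006,0.002,-0.36,0,0],[-0.0002,0.0006,0.0006,0.002,-0.49,0,0],[-0.0002,0.0006,0.0006,0.002,-0.49,0,0]]'
python3 -c "
from h import *
go((.4712,.1047,.1337),88.1);print(np.round(arm.get_state()['q'],2),arm.get_state()['torque'])"
```

```text
clock: 8.68
eef_pos: [0.4717, 0.1039, 0.1336]
tcp_rot: [-1.22, -1.195, 1.197]
contact_force: [-1.9, -1.8, 11.1]
width: 0.0116
t 8.68 tcp [0.4717 0.1039 0.1336] F [-1.9 -1.8 11.1] w 0.0116
[[0.018, 0.001, -1.0], [1.0, -0.002, 0.018], [-0.002, -1.0, -0.001]]
shift [ 0.0008 -0.0001  0.0005] turn [ 0.0006  0.0151 -0.0021]
[ 0.41  0.56 -0.83  2.07  0.6   0.77  0.75] [-0.36242724  0.30491806  0.0642604 ]
```

Turned across the slot. Now I'll centre it and let it rise.

```bash
python3 -m crank '[[0.0008,0,0.0002,0,0.015,-0.002,0],[0.0008,0,0.0002,0,0.015,-0.002,0],[0.0008,-0.001,0.0002,0,0.015,-0.002,0],[0.0008,-0.002,0.0002,0,0.015,-0.002,0],[0.0008,-0.002,0.0002,0,0.015,-0.002,0]]'
python3 -m crank '[[0,-0.001,0,0,0,0,0],[0,-0.0016,0,0,0,0,0],[0,-0.0016,0,0,0,0,0]]'
python3 -c "
from h import *
go((.4712,.1047,.1382),88.1)"
```

```text
clock: 9.1
eef_pos: [0.4717, 0.104, 0.136]
tcp_rot: [-1.227, -1.184, 1.185]
contact_force: [-2.0, -1.5, 7.6]
width: 0.0116
clock: 9.35
eef_pos: [0.4718, 0.1039, 0.1377]
tcp_rot: [-1.227, -1.185, 1.185]
contact_force: [-1.3, 0.4, 6.4]
width: 0.0115
t 9.35 tcp [0.4718 0.1039 0.1377] F [-1.3  0.4  6.4] w 0.0115
[[0.033, 0.001, -0.999], [0.999, -0.002, 0.033], [-0.002, -1.0, -0.001]]
shift [ 0.0008 -0.0005  0.0006] turn [ 0.0011 -0.0002 -0.0018]
```

```bash
python3 -m crank '[[0.0004,-0.0005,0,0,0,-0.001,0],[0.0004,-0.0008,0,0,0,-0.001,0],[0.0004,-0.0008,0,0,0,-0.001,0]]';python3 -m crank '[[0.0,-0.0006,0,0,0,0,0],[0.0,-0.0006,0,0,0,0,0],[0.0,-0.0006,0,0,0,0,0]]'

```

```text
clock: 9.6
eef_pos: [0.4718, 0.1039, 0.1382]
tcp_rot: [-1.226, -1.185, 1.185]
contact_force: [0.6, -0.3, 0.5]
width: 0.0119
clock: 9.85
eef_pos: [0.4717, 0.1038, 0.1383]
tcp_rot: [-1.226, -1.184, 1.184]
contact_force: [2.9, 1.7, -9.2]
width: 0.0116
```

The head has seated: the load flipped at TCP z 0.1382. I'll ease off and release.

```bash
python3 -m crank '[[0,0.0003,0,0,0,0,0],[0,0.0003,0,0,0,0,0]]';python3 -m crank '[[0,0,0,0,0,0,0.015],[0,0,0,0,0,0,0.02],[0,0,0,0,0,0,0.03],[0,0,0,0,0,0,0.04],[0,0,0,0,0,0,0.04]]'; python3 -m crank '[[0,0,0,0,0,0,0.04],[0,-0.01,0,0,0,0,0.04],[0,-0.03,0,0,0,0,0.04],[0,-0.06,0,0,0,0,0.04],[0,-0.09,0,0,0,0,0.04]]'
python3 -c "
from h import *
st()"
```

```text
clock: 10.02
eef_pos: [0.4718, 0.1038, 0.1382]
tcp_rot: [-1.226, -1.184, 1.185]
contact_force: [0.1, 0.3, -0.4]
width: 0.0115
clock: 10.43
eef_pos: [0.4717, 0.1038, 0.1383]
tcp_rot: [-1.226, -1.184, 1.185]
contact_force: [-0.0, 1.3, 0.4]
width: 0.0352
clock: 10.85
eef_pos: [0.4708, 0.1041, 0.2293]
tcp_rot: [-1.224, -1.183, 1.186]
contact_force: [1.6, 0.5, 0.7]
width: 0.04
t 10.85 tcp [0.4708 0.1041 0.2293] F [1.6 0.5 0.7] w 0.04
[[0.033, -0.002, -0.999], [0.999, -0.0, 0.033], [-0.001, -1.0, 0.002]]
```

```bash
python3 -m crank '[[0,-0.01,-0.03,0,0,0,0.06],[0,-0.02,-0.06,0,0,0,0.06],[0,-0.02,-0.07,0,0,0,0.06],[0,-0.02,-0.07,0,0,0,0.06],[0,-0.02,-0.07,0,0,0,0.06]]'
python3 -c "
from h import *
st();im=snap('wrist',5);p=np.load('pics/wrist5.npz')
print(proj(p,(.4735,.104,.0965)),proj(p,(.4735,.104,.0605)))
cv2.imwrite('pics/c7.png',cv2.resize(im[20:240,120:400],None,fx=2.7,fy=2.7,interpolation=cv2.INTER_CUBIC))"
```

```text
clock: 11.27
eef_pos: [0.5403, 0.102, 0.2491]
tcp_rot: [-1.223, -1.183, 1.186]
contact_force: [-0.1, 0.5, -0.1]
width: 0.0598
t 11.27 tcp [0.5403 0.102  0.2491] F [-0.1  0.5 -0.1] w 0.0598
[[0.033, -0.003, -0.999], [0.999, 0.0, 0.033], [-0.0, -1.0, 0.003]]
[257.72579135 101.92437852] [257.55280896 101.35411927]
```

View pics/c7.png

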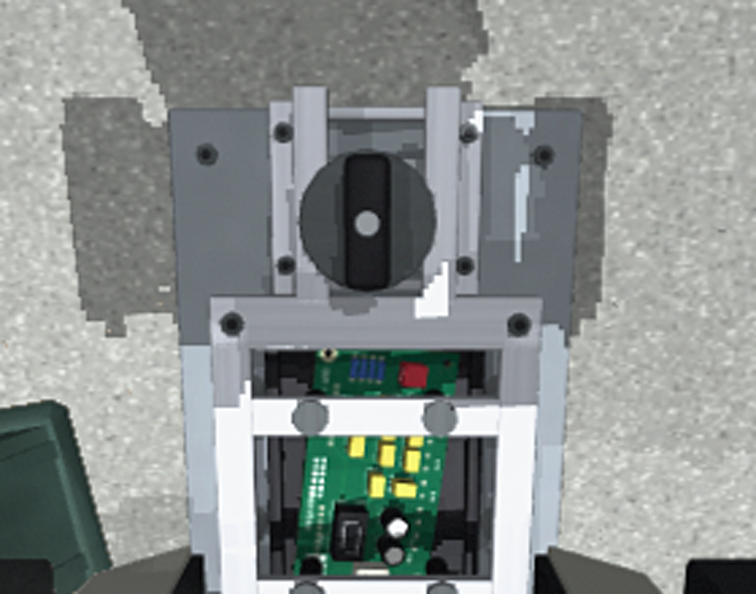

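The key stands upright with its bar along the fixture's x, at about (367,222), and its collar is on both tines. One last check that nothing is moving, then I'll hand in.

```bash
python3 -m crank '[[0,0,0,0,0,0,0.06],[0,0,0,0,0,0,0.06],[0,0,0,0,0,0,0.06],[0,0,0,0,0,0,0.06],[0,0,0,0,0,0,0.06]]'; python3 - <<'E'
from h import *
p5=np.load("pics/wrist5.npz");snap("wrist",6);p=np.load("pics/wrist6.npz")
f=lambda x,y:(120+x/2.7-.3,20+y/2.7-.3)
L,R=ray(p5,f(328,140),.0605),ray(p5,f(427,140),.0605);print("tines",L,R,(L+R)/2,"gap",np.linalg.norm(L-R))
t,b=ray(p5,f(367,154),.0965),ray(p5,f(367,289),.0965);d=b-t;print("key",(t+b)/2,"len",np.linalg.norm(d),"ang",np.degrees(np.arctan2(d[1],d[0])))
a,c=ray(p5,f(300,220),.0665),ray(p5,f(435,220),.0665);print("collar",(a+c)/2,np.linalg.norm(a-c))
for n in("scene","side"):
    A=cv2.imread(f"pics/{n}0.png").astype(int);B=snap(n,6).astype(int);q=np.load(f"pics/{n}0.npz")
    u,v=np.int32(proj(q,(.47,-.16,.02))) # jar region approx
    print(n,"jar diff",np.abs(A-B)[v-12:v+12,u-12:u+12].mean())
A,B=[cv2.cvtColor(cv2.imread(f"pics/wrist{i}.png"),6)[20:220,140:380].astype(np.float32) for i in(5,6)]
print("shift",cv2.phaseCorrelate(A,B))
print("cam move",p["view"][:3,3]-p5["view"][:3,3])
E
```

```text
clock: 11.73
eef_pos: [0.5392, 0.1022, 0.2487]
tcp_rot: [-1.222, -1.182, 1.188]
contact_force: [0.1, -0.2, 0.5]
width: 0.06
tines [0.45077655 0.0920691  0.0605    ] [0.45171288 0.12039335 0.0605    ] [0.45124471 0.10623123 0.0605    ] gap 0.028339718159782687
key [0.47362959 0.10254848 0.0965    ] len 0.033382398282585296 ang -1.9205989666603254
collar [0.47326234 0.10264101 0.0665    ] 0.03863264146449243
scene jar diff 5.412037037037037
side jar diff 5.5532407407407405
shift ((0.135554802763437, 1.694121886091338), 0.9073213685353597)
cam move [0.00068361 0.00113387 0.00054787]
```

```bash
python3 -c "
from rig import hand_in
print(hand_in())"
```

```text
the job is handed in; nothing more can be done
None
```

I handed the job in at about 12 s on the robot's clock. The T-key appears to be locked in the groove, holding the gate level. `hand_in` gave no verdict.

**What I did:** I pinched the key in its block and lifted it out, then found the slot in the wrist camera about 4 mm off the guide's middle, towards the hinge. The head went in without resistance. I pressed the gate down (about 11 N at most), turned the key a quarter turn and let it rise. Then I released it and backed away.

**What the last checks showed:**
- **Seating:** the load on the tool dropped from 6.4 N to near zero, then reversed, at the height where the head should seat. That puts the key's underside at about 33.5 mm. This height is worked out from the arm position, not seen directly.
- **Alignment:** the key's bar is at -1.9° in the world, matching the fixture, and the key looks upright.
- **Gate level:** the tine gap, measured assuming the level height, came out at 28.3 mm against the 28 mm nominal. Its height was not measured on its own.
- **Forces:** the highest reading I saw on the tool was about 12 N. I only read it at the end of each move.

**Checks that were weak or disagreed:**
- **Off-centre key:** the camera puts the key about 3 mm to the side of the tines' centre line, while the arm pose says about 1 mm. The limit is 12 mm, but the groove leaves the head only about 2.5 mm of play, so the head may sit against its edge.
- **At rest:** the two last pictures differ by 1.7 pixels, and the arm also moved about 1 mm between them, which could explain it. I did not separate the two effects.
- **Bystanders:** I only did a rough picture comparison near the jar, which showed little change. I did not check the cutters or the loose board, but the arm did not work near them.

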